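Press a parts case's snap lid shut all round

TASK

Close the grey parts case on the bench: press down with the fingertips on each blue section round its lid rim until all four have clicked shut and stay level with the lid. Only press, with nothing but the fingers: do not pick up, tip or push the case away from its place, leave the things around it alone, and finish with the robot clear of everything.

Things in the scene. Friction and masses are not known exactly. Their poses are not given: they have to be found in the camera images.
- case: Loose storage case for small parts, grey with a white lid, 220 (its x) x 170 (its y) x 64 mm high, about 0.9 kg; origin at the centre of its underside, on the table, z up. Its lid rim has four blue snap sections, one in the middle of each side; the white corners and centre of the lid are fixed, top 64 mm above the table. A shut section is level with them.
- snap_front (a joint): Blue snap section on the case's -x side, 92 x 38 mm, 14 mm skirt outside, hinged along its inner edge. 0 = raised (outer edge 11 mm proud), 0.30 rad = shut, level with the lid. At its dot it resists with up to 8 N; past 0.15 it snaps over by itself and stays shut, released before that it springs up. At the start it is raised.
- front_dimple (a point): White 16 mm dot on the upper face of the -x snap section, half-way along it, 28 mm from its hinge line and 10 mm from its outer edge: where to press. It is about 8 mm higher while raised than when shut; when shut it is at (-100, 0, 64) mm in the case's frame.
- snap_back (a joint): Blue snap section on the case's +x side, 92 x 38 mm, 14 mm skirt outside, hinged along its inner edge. 0 = raised (outer edge 11 mm proud), 0.30 rad = shut, level with the lid. At its dot it resists with up to 8 N; past 0.15 it snaps over by itself and stays shut, released before that it springs up. At the start it is raised.
- back_dimple (a point): White 16 mm dot on the upper face of the +x snap section, half-way along it, 28 mm from its hinge line and 10 mm from its outer edge: where to press. It is about 8 mm higher while raised than when shut; when shut it is at (100, 0, 64) mm in the case's frame.
- snap_left (a joint): Blue snap section on the case's +y side, 142 x 38 mm, 14 mm skirt outside, hinged along its inner edge. 0 = raised (outer edge 11 mm proud), 0.30 rad = shut, level with the lid. At its dot it resists with up to 8 N; past 0.15 it snaps over by itself and stays shut, released before that it springs up. At the start it is raised.
- left_dimple (a point): White 16 mm dot on the upper face of the +y snap section, half-way along it, 28 mm from its hinge line and 10 mm from its outer edge: where to press. It is about 8 mm higher while raised than when shut; when shut it is at (0, 75, 64) mm in the case's frame.
- snap_right (a joint): Blue snap section on the case's -y side, 142 x 38 mm, 14 mm skirt outside, hinged along its inner edge. 0 = raised (outer edge 11 mm proud), 0.30 rad = shut, level with the lid. At its dot it resists with up to 8 N; past 0.15 it snaps over by itself and stays shut, released before that it springs up. At the start it is raised.
- right_dimple (a point): White 16 mm dot on the upper face of the -y snap section, half-way along it, 28 mm from its hinge line and 10 mm from its outer edge: where to press. It is about 8 mm higher while raised than when shut; when shut it is at (0, -75, 64) mm in the case's frame.
- bearing: steel bearing ring, 52 mm across, 16 mm high, lying flat close to the case; origin at the centre of its underside; leave alone.
- carton: small orange carton 50 x 75 x 40 mm, close to the case; origin at the centre of its underside; leave alone.
- screw_jar: small jar with a black cap, 48 mm across, 60 mm high, close to the case; origin at the centre of its underside; leave alone.
- tape_roll: roll of brown tape, 100 mm across, 48 mm high; origin at the centre of its underside; leave alone.
- screwdriver: screwdriver with a green handle, lying; origin at its underside; leave alone.
- oil_bottle: white bottle with a red cap, 56 mm across, 150 mm high; origin at the centre of its underside; leave alone.

How it is judged (in metres and radians):
At the end, for the whole second after the job is handed in: All four snap sections are shut (each beyond 0.27 of 0.30 rad), the case stands at rest flat on the table within 30 mm of where it was, and every bystander is within 30 mm of where it was (value of joint each of snap_front, snap_back, snap_left, snap_right above 0.27 rad and linear speed of case below 0.01 m/s and height (world z) of case below 0.006 m and angle between case's own z axis and vertical below 0.04 rad and distance of each of case, bearing, carton, screw_jar, tape_roll, screwdriver, oil_bottle from where it was at the start of the episode below 0.03 m); the robot touches nothing.
It fails at once if the case is pressed with the arm or the gripper's body instead of the fingers (contact force between the arm and case above 5 N).
It fails at once if the case is lifted off the table (height (world z) of case above 0.012 m).
It fails at once if the case is tipped (angle between case's own z axis and vertical above 0.12 rad).
It fails at once if the case is pushed or carried away (distance of case from where it was at the start of the episode above 0.03 m).
It fails at once if a thing around the case is moved by more than 30 mm (distance of any of bearing, carton, screw_jar, tape_roll, screwdriver, oil_bottle from where it was at the start of the episode above 0.03 m).
It also fails if it takes over 48 s, if anything falls off the work surface, if the arm or the gripper's body presses on something with over 40 N, if the wrist force passes 120 N, or if a joint passes its speed limit or range.

ROBOT

A 6-joint arm with a two-finger parallel gripper is mounted at the origin on the work surface. World frame = base frame: x ahead of the robot, y to its left, z up, the work surface at z = 0. Lengths are in m, angles in degrees, forces in N, time in s.
With the tool pointing down it reaches from about 0.275 to 0.975 m from the base axis. Payload 8.4 kg.
Tool frame: the origin (TCP) lies midway between the tips of the shut fingers; the grasp point (between the pads) lies behind it (arm.tcp_to_grasp is the z of the grasp point in the tool frame, in m); z points along the fingers, y is the direction in which the jaws open and shut (so a half turn about z gives the same grasp; the last joint's range is limited). The gripper opens to 92 mm and grips with 3 to 60 N. Pads are 20 mm wide; open, the fingers measure 128 mm over their backs; the gripper's body (75 mm by 189 mm) begins 69 mm behind the grasp point.
Start: joints at [-77.43, 20.225, 93.587, -0, 66.188, -0.138], TCP at [0.137, -0.61, 0.188] pointing down, gripper open.
Joint ranges: [-150.9, 150.9], [-52.94, 120.26], [3.33, 152.33], [-74.26, 254.26], [0, 154.13], [-172.89, 172.89]. Speed limits (degrees/s): [127.2, 127.2, 159.86, 180, 180, 180].

INTERFACE

Orientations are given as a 3x3 rotation matrix whose columns are the frame's x, y, z axes.
In Python, from workcell import arm gives the robot as it stands.
- The arm moves only by the tool arm_command, never from a script. Its argument "series" is a list of rows, each a list of 2 entries, a list of its own where there are three numbers: the shift along the tool's x, y, z in m, then the turn, a rotation vector about the tool's x, y, z in degrees. In form: [[[dx, dy, dz], [ax, ay, az]], ...]. A call has 1 to 20 rows; each row is the pose to reach, as a shift and turn from the pose commanded when the call began, along the tool's axes at that moment; what a row does not reach only later rows make up. A row lasts 1/12 s, in which the tool goes at most 41.7 mm and 7.16 degrees, less where a joint would pass 70% of its speed; a pose out of reach is approached as far as the arm can. A call with a gripper value outside its range is refused whole. "gripper" is the finger opening in m, from 0 to 0.0919, set as the call begins (left out, the last holds). The fingers move at their own pace and stop on an object; "squeeze" is the grip in N (left out, the last holds). Time passes only in rows, so rows that repeat a pose let the fingers close. It gives the time, the measured TCP pose, the force and the opening at its end, in the units of the state.
- arm.get_obs(): the state, without advancing time (a new reading comes with each control period).
- arm.snapshot(name): name is "scene" or "top" or "wrist"; returns (picture, depth): 420x560x3 uint8, red, green, blue; 420x560 float32, m along the optical axis (not along the pixel's ray), 0 where there is no reading.
- arm.get_calibration(name): a dict with "camera_matrix" (3x3 intrinsics, pixels), "eye" and "attitude" of the camera in the world. Camera axes: x right, y down, z forward; pixel columns grow to the right and rows downward; lengths in m; the calibration is good to about 2 mm. The wrist camera is an equidistant fisheye: a pixel r from the principal point sees the ray r / f radians off the axis. A picture is of the moment at which its call begins: read the wrist's pose just before it. get_calibration takes no time and is no camera call; for the wrist camera it gives the pose at the moment of the call.
- arm.close_job(): hands the job in, once; it reports no verdict.
The state is a dict: "time": time; "joints": joint angles; "qvel": joint speeds; "effort": joint torques, N m; "position": TCP position; "tool_rot": TCP orientation; "contact_force": force on the tool from outside, world axes, zero at the start; "wrist_torque": the same for the moment, N m; "grip_width": finger opening in m.
Only numpy, scipy, OpenCV 4.12 (cv2) and the standard library are available. Lean on these libraries where they do the work, as an engineer would, in place of code of your own. Each camera call takes 0.05 s, during which the arm holds its last target.

## Working session

There is one attempt and no reset: what is moved stays moved. The work goes in short steps, Python scripts to look and compute and a tool call to move; the robot and the scene stay as the last step left them, time stands still between calls to the robot, and variables do not carry over. Pictures are saved under pics/ and viewed, and the job is handed in when it is done.

Besides the shell and the picture viewer there is one more tool, called as a command line: name --argument value ..., lists and objects as JSON in quotes. arm_command: Moves the arm, as the interface text tells. Its arguments: {"type":"object","properties":{"series":{"type":"array"},"gripper":{"type":"number"},"squeeze":{"type":"number"}},"required":["series"]}

```bash
ls; mkdir -p pics
python3 - <<'E'
from workcell import arm
import cv2,numpy as np
o=arm.get_obs();print(o['time'],o['position'],o['tool_rot'],o['contact_force'],o['grip_width'],arm.tcp_to_grasp)
for n in['scene','top']:
    p,d=arm.snapshot(n);cv2.imwrite(f'pics/{n}0.png',p[:,:,::-1]);np.savez(f'pics/{n}0.npz',p=p,d=d);print(arm.get_calibration(n))
E
```

```text
pics
0.0 [ 0.13737734 -0.6091759   0.18699378] [[ 9.75495142e-01  2.20020746e-01 -3.15714682e-04]
 [ 2.20020972e-01 -9.75494250e-01  1.31893163e-03]
 [-1.77855351e-05 -1.35607525e-03 -9.99999080e-01]] [-0.19224713 -0.18277113  0.03779847] 0.09157170754744197 -0.0187
{'camera_matrix': array([[422.10853168,   0.        , 281.84605212],
       [  0.        , 422.10853168, 211.513529  ],
       [  0.        ,   0.        ,   1.        ]]), 'eye': array([ 0.98611028, -0.80053327,  0.80989418]), 'attitude': array([[ 0.87947494,  0.28618519, -0.38029183],
       [ 0.47573906, -0.55211206,  0.68472229],
       [-0.01400633, -0.78311577, -0.6217182 ]])}
{'camera_matrix': array([[533.15419761,   0.        , 278.74449841],
       [  0.        , 533.15419761, 215.06177258],
       [  0.        ,   0.        ,   1.        ]]), 'eye': array([ 0.27869061, -0.01875617,  1.46321653]), 'attitude': array([[-0.01735706, -0.98436347,  0.17529201],
       [-0.99971331,  0.01997797,  0.01319802],
       [-0.01649363, -0.17501268, -0.98442802]])}
```

View pics/scene0.png

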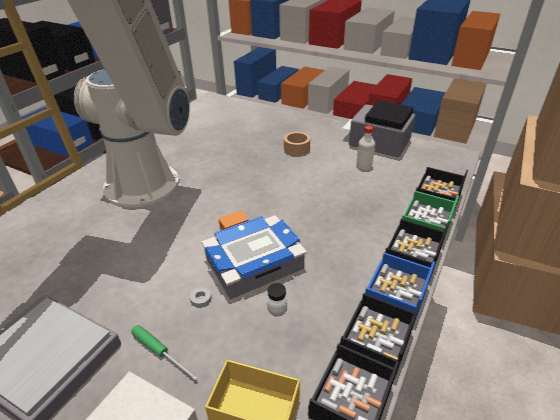

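View pics/top0.png

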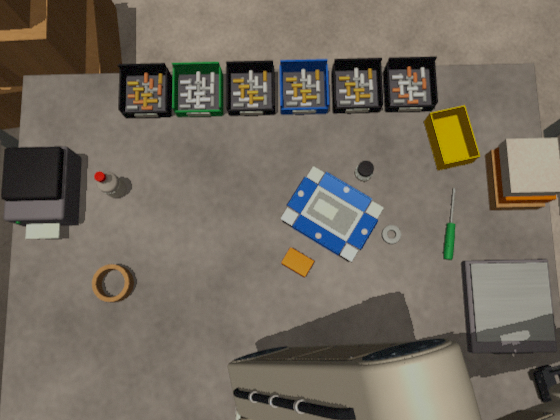

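The case is at about (331,213) in the top view, turned about 30°. The carton is at (298,262), the bearing at (391,234) and the jar at (365,170). Next I'll locate the dots.

```bash
cat > h.py <<'E'
import numpy as np,cv2
def pt(c,u,v,d):
    K=c['camera_matrix'];r=np.array([(u-K[0,2])/K[0,0],(v-K[1,2])/K[1,1],1.])
    return c['eye']+c['attitude']@(r*d)
def onplane(c,u,v,z):
    K=c['camera_matrix'];r=c['attitude']@np.array([(u-K[0,2])/K[0,0],(v-K[1,2])/K[1,1],1.])
    return c['eye']+r*(z-c['eye'][2])/r[2]
def dots(p,x0,x1,y0,y1):
    hsv=cv2.cvtColor(p,cv2.COLOR_RGB2HSV)
    blue=cv2.inRange(hsv,(100,120,60),(125,255,255))
    m=np.zeros_like(blue);m[y0:y1,x0:x1]=blue[y0:y1,x0:x1]
    cs,h=cv2.findContours(m,cv2.RETR_CCOMP,cv2.CHAIN_APPROX_NONE)
    out=[]
    for c,hh in zip(cs,h[0]):
        if hh[3]>=0:
            a=cv2.contourArea(c);M=cv2.moments(c)
            if a>8: out.append((M['m10']/M['m00'],M['m01']/M['m00'],a))
    return out,m
E
python3 - <<'E'
from workcell import arm
from h import *
for n,b in(('top',(270,395,160,270)),('scene',(195,315,205,300))):
    f=np.load(f'pics/{n}0.npz');p,d=f['p'],f['d'];c=arm.get_calibration(n)
    o,m=dots(p,*b)
    for u,v,a in o: print(n,round(u,1),round(v,1),a,pt(c,u,v,d[int(round(v)),int(round(u))]).round(4),onplane(c,u,v,.072).round(4))
    x0,x1,y0,y1=b
    cv2.imwrite(f'pics/{n}crop.png',cv2.resize(p[y0-20:y1+20,x0-20:x1+20,::-1],None,fx=4,fy=4,interpolation=cv2.INTER_CUBIC))
E
```

```text
top 317.9 235.3 49.0 [ 0.4709 -0.1024  0.0677] [ 0.4703 -0.1021  0.072 ]
top 364.0 231.2 48.0 [ 0.4782 -0.223   0.0752] [ 0.4787 -0.2235  0.072 ]
top 300.4 193.2 44.5 [ 0.5834 -0.0588  0.0765] [ 0.5844 -0.0589  0.072 ]
top 345.9 189.2 50.0 [ 0.5928 -0.1806  0.0716] [ 0.5928 -0.1806  0.072 ]
scene 265.5 260.8 34.0 [ 0.5933 -0.1797  0.0749] [ 0.5917 -0.1773  0.072 ]
scene 285.8 230.9 37.5 [ 0.5851 -0.0587  0.0748] [ 0.5835 -0.0558  0.072 ]
scene 217.0 256.5 35.0 [ 0.4787 -0.2221  0.0743] [ 0.4772 -0.2203  0.072 ]
scene 241.0 227.4 46.0 [ 0.4712 -0.1006  0.0739] [ 0.4698 -0.0988  0.072 ]
```

View pics/topcrop.png

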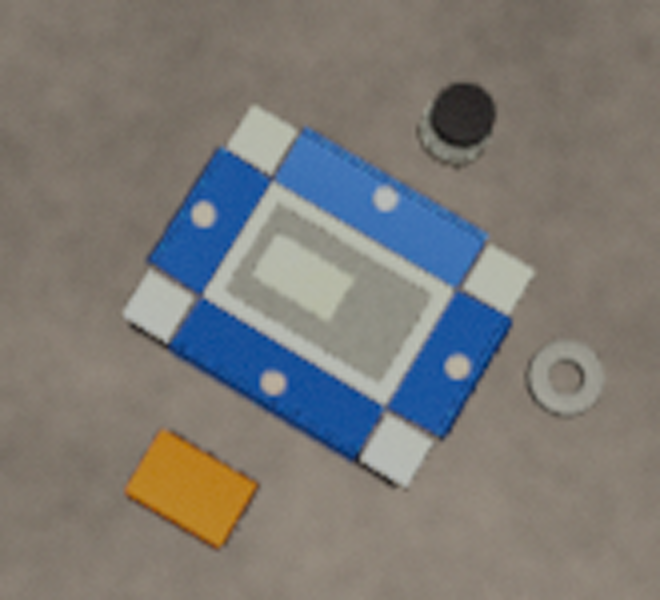

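View pics/scenecrop.png

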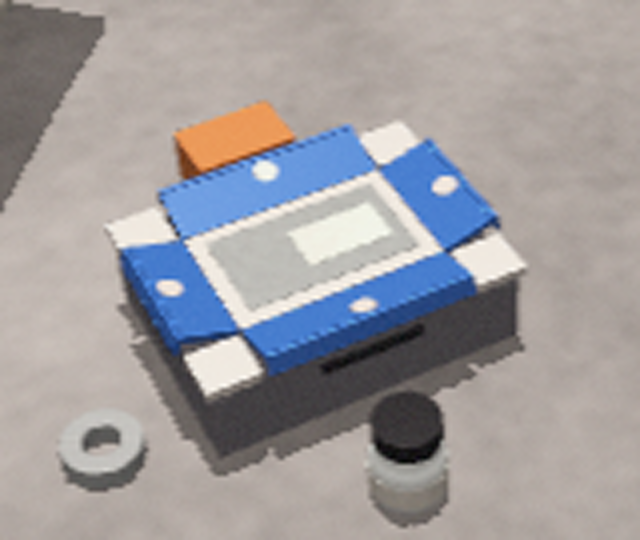

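```bash
cat > go.py <<'E'
import sys,numpy as np
from workcell import arm
D={'A':(.471,-.1012),'B':(.4785,-.2225),'C':(.593,-.180),'D':(.5843,-.0585)}
c=np.mean(list(D.values()),0);ax=np.array(D['D'])-D['B'];print('c',c,'yaw long',np.degrees(np.arctan2(ax[1],ax[0])),np.linalg.norm(ax))
a2=np.array(D['A'])-D['C'];print('yaw2',np.degrees(np.arctan2(a2[1],a2[0])),np.linalg.norm(a2))
o=arm.get_obs();R=o['tool_rot'];p=o['position']
print(o['time'],p.round(4),o['contact_force'].round(2),'y yaw',np.degrees(np.arctan2(R[1,1],R[0,1])),'w',o['grip_width'])
for k,v in D.items(): print(k,(R.T@(np.array([*v,.14])-p)).round(4))
E
python3 go.py
```

```text
c [ 0.5317  -0.14055] yaw long 57.17304975801797 0.19516567321124895
yaw2 147.1415164079095 0.14523580825677943
0.1 [ 0.1374 -0.6092  0.187 ] [0.41 0.48 0.01] y yaw -77.29027928848778 w 0.09202434796041836
A [ 0.4372 -0.4221  0.0476]
B [ 0.4179 -0.3021  0.0474]
C [ 0.5389 -0.3184  0.0474]
D [ 0.5571 -0.4388  0.0476]
```

arm_command --series '[[[0.418,-0.302,0],[0,0,-44.4]],[[0.418,-0.302,0],[0,0,-44.4]],[[0.418,-0.302,0],[0,0,-44.4]],[[0.418,-0.302,0],[0,0,-44.4]],[[0.418,-0.302,0],[0,0,-44.4]],[[0.418,-0.302,0],[0,0,-44.4]],[[0.418,-0.302,0],[0,0,-44.4]],[[0.418,-0.302,0],[0,0,-44.4]],[[0.418,-0.302,0],[0,0,-44.4]],[[0.418,-0.302,0],[0,0,-44.4]],[[0.418,-0.302,0],[0,0,-44.4]],[[0.418,-0.302,0],[0,0,-44.4]],[[0.418,-0.302,0],[0,0,-44.4]],[[0.418,-0.302,0],[0,0,-44.4]],[[0.418,-0.302,0.047],[0,0,-44.4]],[[0.418,-0.302,0.047],[0,0,-44.4]],[[0.418,-0.302,0.047],[0,0,-44.4]],[[0.418,-0.302,0.047],[0,0,-44.4]]]' --gripper 0 --squeeze 20

```text
time: 1.6
position: [0.4779, -0.2237, 0.1409]
tool_rot: [[0.544, 0.839, -0.002], [0.839, -0.544, 0.001], [-0.0, -0.002, -1.0]]
contact_force: [0.2, -0.3, 0.4]
grip_width: 0.0004
```

```bash
python3 go.py
python3 - <<'E'
from workcell import arm
import cv2
p,d=arm.snapshot('scene');cv2.imwrite('pics/s1.png',p[:,:,::-1])
p,d=arm.snapshot('wrist');cv2.imwrite('pics/w1.png',p[:,:,::-1])
E
```

```text
c [ 0.5317  -0.14055] yaw long 57.17304975801797 0.19516567321124895
yaw2 147.1415164079095 0.14523580825677943
1.6 [ 0.4779 -0.2237  0.1409] [ 0.18 -0.27  0.4 ] y yaw -32.94827740479205 w 0.0004196550787969322
A [ 0.099  -0.0724  0.001 ]
B [ 0.0013 -0.0002  0.0009]
C [0.0992 0.0728 0.0007]
D [ 0.1965 -0.0006  0.0008]
```

View pics/s1.png

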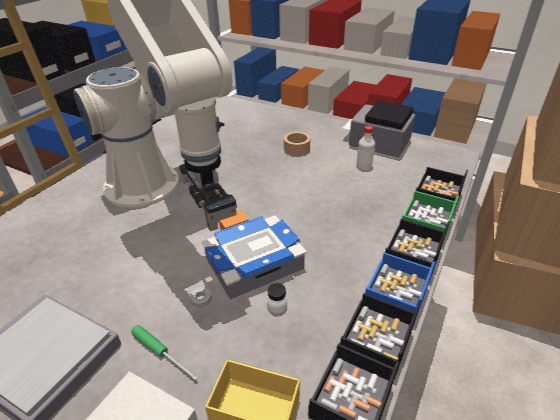

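View pics/w1.png

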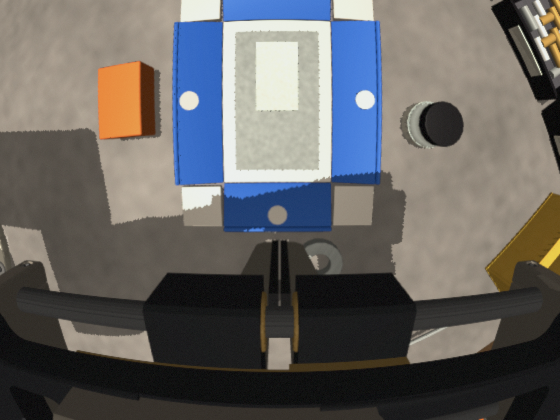

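The fingers are shut, aligned with the case and above the bearing-side dot. Now I'll press slowly.

arm_command --series '[[[0.001,0,0.03],[0,0,0]],[[0.001,0,0.056],[0,0,0]],[[0.001,0,0.06],[0,0,0]],[[0.001,0,0.063],[0,0,0]],[[0.001,0,0.066],[0,0,0]],[[0.001,0,0.069],[0,0,0]],[[0.001,0,0.071],[0,0,0]],[[0.001,0,0.073],[0,0,0]],[[0.001,0,0.075],[0,0,0]],[[0.001,0,0.075],[0,0,0]],[[0.001,0,0.075],[0,0,0]]]'

```text
time: 2.62
position: [0.4794, -0.2223, 0.0658]
tool_rot: [[0.543, 0.84, -0.0], [0.84, -0.543, -0.0], [-0.0, 0.0, -1.0]]
contact_force: [0.2, -0.7, -0.4]
grip_width: 0.0006
```

```bash
python3 go.py|tail -5
python3 - <<'E'
from workcell import arm
import cv2
p,d=arm.snapshot('scene');cv2.imwrite('pics/s2.png',cv2.resize(p[150:330,150:350,::-1],None,fx=3,fy=3))
E
```

```text
2.6167 [ 0.4794 -0.2223  0.0658] [ 0.21 -0.71 -0.38] y yaw -32.88975786153522 w 0.0006312967337201668
A [ 0.0972 -0.0728 -0.0742]
B [-0.0006 -0.0006 -0.0742]
C [ 0.0972  0.0724 -0.0742]
D [ 0.1945 -0.0008 -0.0742]
```

View pics/s2.png

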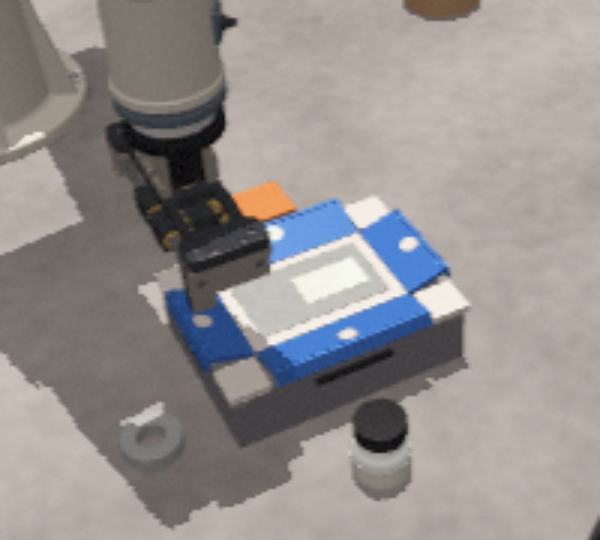

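Run:
```python
from workcell import arm
from h import *
o=arm.get_obs();print(o['position'],arm.get_calibration('wrist'))
p,d=arm.snapshot('wrist');cv2.imwrite('pics/w2.png',p[:,:,::-1])
p,d=arm.snapshot('scene');c=arm.get_calibration('scene')
K=c['camera_matrix'];q=c['attitude'].T@(o['position']-c['eye']);print('tcp px',K[:2,:2]@(q[:2]/q[2])+K[:2,2])
for v in range(225,264,3): print(v,[ (pt(c,u,v,d[v,u])*1000).round().astype(int).tolist() for u in (214,218,224,230)])
```

```text
[ 0.47940705 -0.22230373  0.06578628] {'camera_matrix': array([[325.1922621 ,   0.        , 279.07685827],
       [  0.        , 325.1922621 , 213.90840346],
       [  0.        ,   0.        ,   1.        ]]), 'eye': array([ 0.51496998, -0.16570607,  0.26383051]), 'attitude': array([[ 8.39491948e-01, -5.27574340e-01, -1.30071460e-01],
       [-5.43371542e-01, -8.15435365e-01, -1.99530783e-01],
       [-7.97547090e-04,  2.38181615e-01, -9.71220306e-01]])}
tcp px [217.5511952  259.08058999]
225 [[501, -242, 200], [506, -234, 196], [540, -254, 224], [552, -249, 225]]
228 [[526, -272, 224], [534, -268, 224], [545, -261, 224], [555, -255, 222]]
231 [[531, -279, 223], [538, -275, 223], [551, -271, 225], [562, -265, 224]]
234 [[539, -289, 226], [547, -286, 227], [555, -277, 223], [563, -267, 218]]
237 [[544, -296, 225], [549, -290, 223], [556, -279, 216], [562, -266, 208]]
240 [[543, -297, 217], [547, -289, 212], [553, -276, 204], [557, -261, 194]]
243 [[541, -296, 207], [540, -283, 195], [548, -272, 191], [557, -262, 186]]
246 [[537, -293, 194], [541, -284, 188], [549, -274, 183], [478, -166, 63]]
249 [[535, -292, 184], [491, -228, 110], [473, -185, 66], [487, -178, 66]]
252 [[483, -236, 103], [490, -229, 100], [479, -193, 65], [492, -186, 64]]
255 [[469, -221, 74], [476, -215, 72], [487, -205, 68], [499, -196, 66]]
258 [[475, -229, 73], [483, -225, 73], [491, -212, 66], [505, -205, 66]]
261 [[483, -240, 77], [491, -235, 75], [500, -223, 70], [510, -212, 64]]
```

View pics/w2.png

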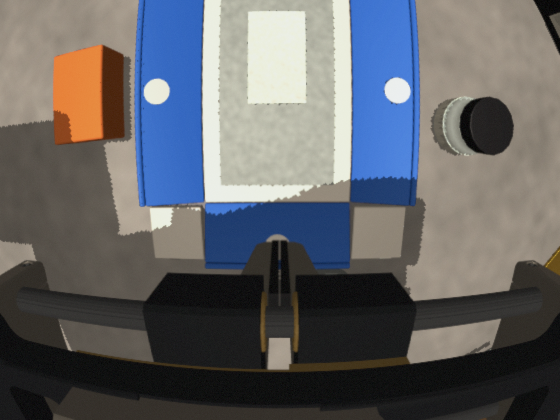

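Run:
```python
from workcell import arm
from h import *
o=arm.get_obs();c=arm.get_calibration('wrist');p,d=arm.snapshot('wrist');K=c['camera_matrix']
def ray(u,v,dd):
    x=np.array([u-K[0,2],v-K[1,2]])/K[0,0];r=np.linalg.norm(x);s=np.tan(r)/r
    return o['tool_rot'].T@(c['eye']+c['attitude']@(np.array([*(x*s),1])*dd)-o['position'])
for v in range(228,275,3): print(v,[(ray(u,v,d[v,u])*1000).round().astype(int).tolist() for u in(272,279,287)])
c=arm.get_calibration('scene');p,d=arm.snapshot('scene')
for v in range(246,258): print(v,[ (o['tool_rot'].T@(pt(c,u,v,d[v,u])-o['position'])*1000).round().astype(int).tolist() for u in (210,214,218,222)])
```

```text
228 [[10, -5, -5], [10, -1, -4], [10, 4, -3]]
231 [[9, -5, -5], [8, -1, -4], [9, 4, -5]]
234 [[6, -5, -4], [6, -1, -5], [7, 4, -6]]
237 [[5, -5, -6], [5, -1, -6], [5, 4, -6]]
240 [[11, -5, -29], [11, -1, -29], [11, 3, -29]]
243 [[10, -5, -33], [11, -1, -34], [11, 3, -35]]
246 [[11, -5, -39], [11, -1, -39], [11, 3, -38]]
249 [[11, -5, -43], [11, -1, -44], [11, 3, -44]]
252 [[10, -5, -47], [10, -1, -47], [11, 3, -48]]
255 [[11, -4, -52], [11, -1, -52], [11, 3, -52]]
258 [[10, -4, -55], [10, -1, -55], [11, 3, -55]]
261 [[10, -4, -59], [11, -1, -60], [10, 3, -59]]
264 [[10, -4, -61], [10, -1, -62], [11, 3, -64]]
267 [[11, -4, -67], [9, -1, -62], [10, 2, -66]]
270 [[10, -4, -69], [8, -1, -63], [11, 2, -70]]
273 [[10, -4, -72], [6, -1, -63], [11, 2, -74]]
246 [[-1, -48, -6], [-28, 88, -129], [-19, 86, -123], [-11, 87, -121]]
247 [[-2, -44, -6], [-28, 85, -124], [-20, 86, -121], [-11, 87, -117]]
248 [[-4, -38, -9], [-28, 85, -121], [-19, 85, -117], [25, -31, 0]]
249 [[-6, -33, -10], [-29, 85, -118], [1, 14, -46], [23, -28, 0]]
250 [[-7, -31, -9], [-8, 9, -43], [1, 13, -41], [22, -25, 0]]
251 [[-9, -25, -11], [-9, 13, -43], [0, 13, -38], [21, -23, 2]]
252 [[-10, -23, -10], [-8, 7, -34], [0, 12, -34], [20, -19, 1]]
253 [[-11, -20, -10], [-9, 7, -31], [8, -17, -3], [18, -14, -1]]
254 [[-13, -16, -10], [-3, -15, -6], [6, -11, -5], [16, -10, -2]]
255 [[-14, -14, -9], [-5, -10, -8], [5, -8, -5], [14, -5, -3]]
256 [[-15, -11, -8], [-7, -4, -10], [3, -4, -6], [13, -2, -2]]
257 [[-16, -9, -7], [-8, -2, -10], [2, -1, -6], [11, 3, -4]]
```

Both cameras agree that the real fingertips end about 29 mm behind the reported TCP, and contact force is still nil. I'll go down further in small steps and watch the force.

arm_command --series '[[[0,0,0.006],[0,0,0]],[[0,0,0.012],[0,0,0]],[[0,0,0.015],[0,0,0]],[[0,0,0.017],[0,0,0]],[[0,0,0.019],[0,0,0]],[[0,0,0.021],[0,0,0]],[[0,0,0.021],[0,0,0]]]'

```text
time: 3.45
position: [0.4792, -0.2224, 0.0444]
tool_rot: [[0.543, 0.84, -0.0], [0.84, -0.543, 0.0], [-0.0, -0.0, -1.0]]
contact_force: [-0.3, -0.5, 0.5]
grip_width: 0.0002
```

arm_command --series '[[[0,0,0.002],[0,0,0]],[[0,0,0.003],[0,0,0]],[[0,0,0.004],[0,0,0]],[[0,0,0.004],[0,0,0]]]'

```text
time: 3.78
position: [0.4793, -0.2221, 0.0404]
tool_rot: [[0.543, 0.84, -0.0], [0.84, -0.543, 0.0], [0.0, -0.0, -1.0]]
contact_force: [0.5, -0.2, -0.1]
grip_width: 0.0004
```

Run:
```python
from workcell import arm
from h import *
p,d=arm.snapshot('scene');cv2.imwrite('pics/s3.png',cv2.resize(p[180:310,170:330,::-1],None,fx=4,fy=4))
p,d=arm.snapshot('wrist');cv2.imwrite('pics/w3.png',p[:,:,::-1])
print(arm.get_obs()['contact_force'])
```

```text
[0.7336707  0.11360144 0.54538585]
```

View pics/s3.png

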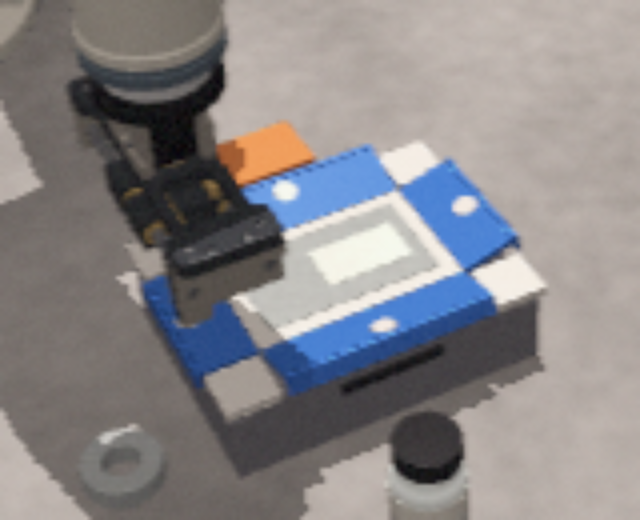

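View pics/w3.png

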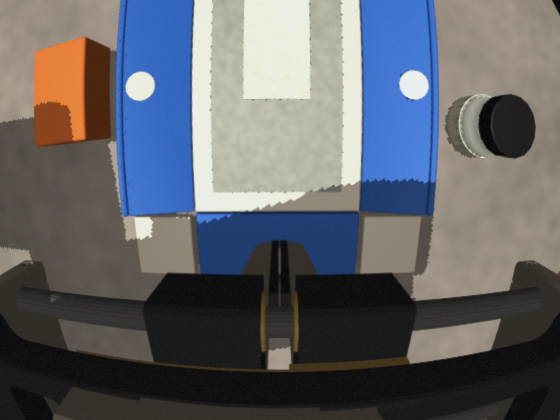

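The section looks snapped over: its edge is lower and the force is about zero. I'll press 4 mm more to confirm it's seated.

arm_command --series '[[[0,0,0.002],[0,0,0]],[[0,0,0.003],[0,0,0]],[[0,0,0.004],[0,0,0]],[[0,0,0.004],[0,0,0]]]'

```text
time: 4.22
position: [0.4794, -0.2223, 0.0374]
tool_rot: [[0.543, 0.84, -0.0], [0.84, -0.543, 0.0], [0.0, -0.0, -1.0]]
contact_force: [-3.1, 1.6, 10.0]
grip_width: 0.0007
```

Contact is 10 N at TCP z 0.037, which is the shut level. Next I'll lift, look, and go to the opposite section.

arm_command --series '[[[0,0,-0.03],[0,0,0]],[[0,0,-0.06],[0,0,0]],[[0.04,0,-0.06],[0,0,0]],[[0.08,0,-0.06],[0,0,0]],[[0.12,0,-0.06],[0,0,0]],[[0.16,0,-0.06],[0,0,0]],[[0.194,-0.001,-0.06],[0,0,0]],[[0.194,-0.001,-0.06],[0,0,0]],[[0.194,-0.001,-0.06],[0,0,0]]]'

```text
time: 4.97
position: [0.5843, -0.0574, 0.0964]
tool_rot: [[0.54, 0.841, -0.0], [0.841, -0.54, -0.0], [-0.0, -0.0, -1.0]]
contact_force: [0.4, -0.3, 0.0]
grip_width: 0.0006
```

```bash
python3 go.py|tail -5
python3 - <<'E'
from workcell import arm
from h import *
p,d=arm.snapshot('scene');cv2.imwrite('pics/s4.png',cv2.resize(p[180:310,170:330,::-1],None,fx=4,fy=4))
E
```

```text
4.9667 [ 0.5843 -0.0574  0.0964] [ 0.42 -0.32  0.04] y yaw -32.71497704195999 w 0.000557594393155699
A [-0.0981 -0.0717 -0.0436]
B [-0.1961  0.0002 -0.0436]
C [-0.0984  0.0736 -0.0436]
D [-0.0009  0.0006 -0.0436]
```

View pics/s4.png

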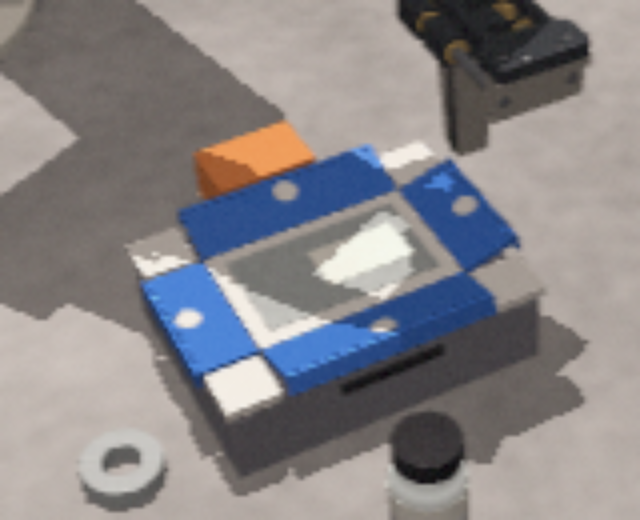

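The first section stays shut. Now I'll press the far short side.

arm_command --series '[[[0,0,0.03],[0,0,0]],[[0,0,0.045],[0,0,0]],[[0,0,0.049],[0,0,0]],[[0,0,0.052],[0,0,0]],[[0,0,0.055],[0,0,0]],[[0,0,0.058],[0,0,0]],[[0,0,0.06],[0,0,0]],[[0,0,0.06],[0,0,0]],[[0,0,0.06],[0,0,0]]]'

```text
time: 5.77
position: [0.5843, -0.0594, 0.0375]
tool_rot: [[0.543, 0.84, 0.001], [0.84, -0.543, -0.001], [-0.0, 0.001, -1.0]]
contact_force: [-1.8, -2.1, 4.6]
grip_width: 0.0007
```

arm_command --series '[[[0,0,-0.03],[0,0,0]],[[0,0,-0.06],[0,0,0]],[[0,0,-0.065],[0,0,0]]]'

```text
time: 6.02
position: [0.5868, -0.0592, 0.1063]
tool_rot: [[0.543, 0.84, 0.006], [0.84, -0.543, -0.001], [0.003, 0.006, -1.0]]
contact_force: [0.8, -0.6, 0.6]
grip_width: 0.0002
```

```bash
python3 go.py|tail -5
python3 - <<'E'
from workcell import arm
from h import *
print(arm.get_obs()['joints'])
p,d=arm.snapshot('top');cv2.imwrite('pics/t5.png',cv2.resize(p[140:290,250:420,::-1],None,fx=4,fy=4))
c=arm.get_calibration('top')
for u,v,a in dots(p,270,395,160,270)[0]: print(u,v,pt(c,u,v,d[int(round(v)),int(round(u))]).round(4),onplane(c,u,v,.072).round(4))
E
```

```text
6.0167 [ 0.5868 -0.0592  0.1063] [ 0.77 -0.6   0.62] y yaw -32.893950884128294 w 0.00023383122721412882
A [-0.0981 -0.0742 -0.0344]
B [-0.1958 -0.0021 -0.0343]
C [-0.098   0.071  -0.0336]
D [-0.0007 -0.0023 -0.0337]
[-5.90725478e+00  2.20167643e+01  1.02468884e+02  8.06779349e-04
  5.51408444e+01  2.69857436e+01]
364.3260073260073 232.2271062271062 [ 0.4774 -0.2257  0.0625] [ 0.476  -0.2243  0.072 ]
346.0 189.0 [ 0.5922 -0.1802  0.0772] [ 0.5934 -0.1808  0.072 ]
```

View pics/t5.png

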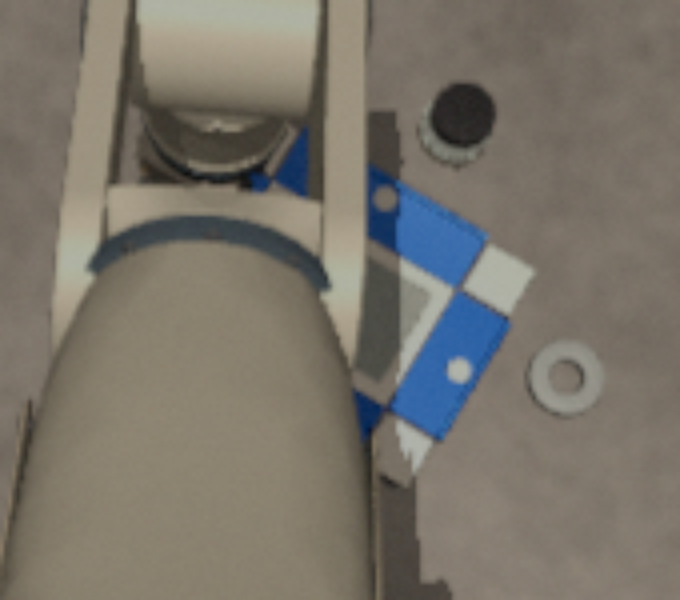

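arm_command --series '[[[-0.04,0.03,0],[0,0,-7]],[[-0.08,0.06,0],[0,0,-14]],[[-0.097,0.073,0],[0,0,-21]],[[-0.097,0.073,0],[0,0,-28]],[[-0.097,0.073,0],[0,0,-35]],[[-0.097,0.073,0],[0,0,-42]],[[-0.097,0.073,0],[0,0,-49]],[[-0.097,0.073,0],[0,0,-56]],[[-0.097,0.073,0],[0,0,-63]],[[-0.097,0.073,0],[0,0,-70]],[[-0.097,0.073,0],[0,0,-77]],[[-0.097,0.073,0],[0,0,-84]],[[-0.097,0.073,0],[0,0,-90]],[[-0.097,0.073,0],[0,0,-90]],[[-0.097,0.073,0],[0,0,-90]]]'

```text
time: 7.32
position: [0.5921, -0.1798, 0.1009]
tool_rot: [[-0.838, 0.546, -0.001], [0.546, 0.838, 0.0], [0.001, -0.0, -1.0]]
contact_force: [-0.1, -0.0, -0.4]
grip_width: 0.0001
```

```bash
python3 go.py|tail -5
python3 - <<'E'
from workcell import arm
from h import *
p,d=arm.snapshot('scene');cv2.imwrite('pics/s6.png',cv2.resize(p[180:310,170:330,::-1],None,fx=4,fy=4))
E
```

```text
7.3167 [ 0.5921 -0.1798  0.1009] [-0.06 -0.03 -0.44] y yaw 56.91465828519015 w 0.00014739929193589624
A [ 0.1444 -0.0002 -0.0389]
B [ 0.0719 -0.0978 -0.039 ]
C [-0.0008  0.0003 -0.0391]
D [ 0.0728  0.0974 -0.039 ]
```

View pics/s6.png

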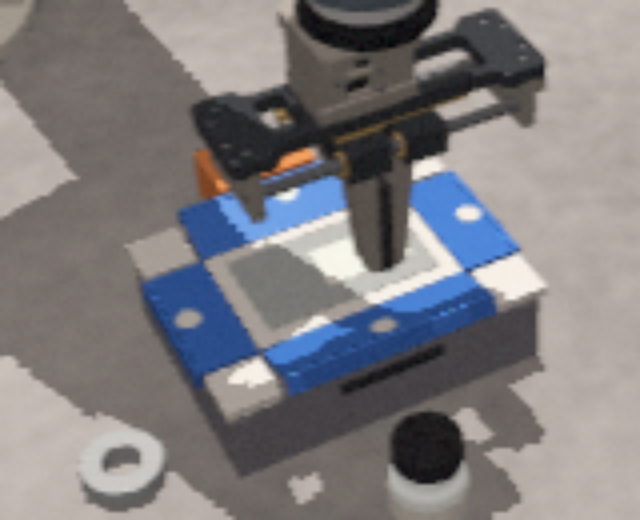

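The far side is shut too. Now I'll press the jar side.

arm_command --series '[[[0,0,0.03],[0,0,0]],[[0,0,0.049],[0,0,0]],[[0,0,0.053],[0,0,0]],[[0,0,0.056],[0,0,0]],[[0,0,0.059],[0,0,0]],[[0,0,0.062],[0,0,0]],[[0,0,0.0645],[0,0,0]],[[0,0,0.0645],[0,0,0]],[[0,0,0.0645],[0,0,0]]]'

```text
time: 8.12
position: [0.5929, -0.18, 0.0376]
tool_rot: [[-0.84, 0.543, 0.001], [0.543, 0.84, -0.0], [-0.001, 0.0, -1.0]]
contact_force: [-0.4, -0.9, -0.2]
grip_width: 0.0003
```

arm_command --series '[[[0,0,-0.03],[0,0,0]],[[0,0,-0.06],[0,0,0]],[[0.04,0,-0.06],[0,0,0]],[[0.08,0,-0.06],[0,0,0]],[[0.12,0,-0.06],[0,0,0]],[[0.144,0,-0.06],[0,0,0]],[[0.144,0,-0.06],[0,0,0]],[[0.144,0,-0.06],[0,0,0]]]'

```text
time: 8.78
position: [0.4714, -0.1014, 0.0978]
tool_rot: [[-0.84, 0.542, 0.001], [0.542, 0.84, -0.0], [-0.001, 0.0, -1.0]]
contact_force: [-0.6, 0.2, 0.2]
grip_width: 0.0005
```

```bash
python3 go.py|tail -5
python3 - <<'E'
from workcell import arm
from h import *
p,d=arm.snapshot('scene');cv2.imwrite('pics/s7.png',cv2.resize(p[180:310,170:330,::-1],None,fx=4,fy=4))
E
```

```text
8.7833 [ 0.4714 -0.1014  0.0978] [-0.59  0.24  0.24] y yaw 57.15284314771435 w 0.00047418027739970454
A [ 0.0004 -0.     -0.0422]
B [-0.0717 -0.0979 -0.0421]
C [-1.449e-01 -1.000e-04 -4.200e-02]
D [-0.0717  0.0973 -0.0421]
```

View pics/s7.png

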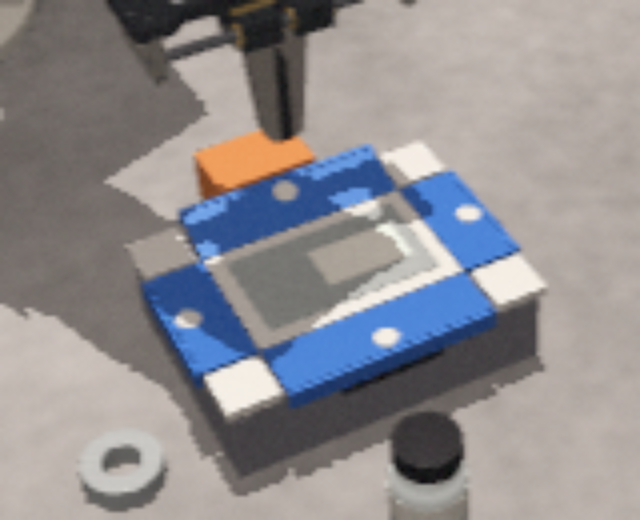

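The jar side is shut as well: its skirt now covers the latch and the dot has dropped. Last is the carton side.

arm_command --series '[[[0,0,0.03],[0,0,0]],[[0,0,0.046],[0,0,0]],[[0,0,0.05],[0,0,0]],[[0,0,0.053],[0,0,0]],[[0,0,0.056],[0,0,0]],[[0,0,0.059],[0,0,0]],[[0,0,0.061],[0,0,0]],[[0,0,0.061],[0,0,0]],[[0,0,0.061],[0,0,0]]]'

```text
time: 9.58
position: [0.4726, -0.1021, 0.0374]
tool_rot: [[-0.84, 0.543, 0.002], [0.543, 0.84, -0.001], [-0.002, 0.0, -1.0]]
contact_force: [-2.4, -0.2, 10.5]
grip_width: 0.0004
```

arm_command --series '[[[0,0,-0.03],[0,0,0]],[[0,0,-0.06],[0,0,0]],[[0,0,-0.1],[0,0,0]],[[0.04,0,-0.14],[0,0,0]],[[0.06,0.03,-0.17],[0,0,0]],[[0.06,0.07,-0.17],[0,0,0]],[[0.06,0.1,-0.17],[0,0,0]],[[0.06,0.13,-0.17],[0,0,0]],[[0.06,0.16,-0.17],[0,0,0]],[[0.06,0.2,-0.17],[0,0,0]],[[0.06,0.2,-0.17],[0,0,0]],[[0.06,0.2,-0.17],[0,0,0]]]'

```text
time: 10.58
position: [0.5306, 0.1001, 0.2063]
tool_rot: [[-0.841, 0.541, 0.001], [0.541, 0.841, 0.0], [-0.0, 0.0, -1.0]]
contact_force: [-0.2, 0.1, 0.3]
grip_width: 0.0008
```

```bash
python3 go.py|tail -5
python3 - <<'E'
from workcell import arm
from h import *
p,d=arm.snapshot('scene');cv2.imwrite('pics/s8.png',cv2.resize(p[150:310,150:350,::-1],None,fx=4,fy=3.7))
c=arm.get_calibration('scene')
for u,v,a in dots(p,195,315,205,300)[0]: print(u,v,pt(c,u,v,d[int(round(v)),int(round(u))]).round(4),onplane(c,u,v,.064).round(4))
p,d=arm.snapshot('top');cv2.imwrite('pics/t8.png',p[:,:,::-1]);c=arm.get_calibration('top')
for u,v,a in dots(p,270,395,160,270)[0]: print(u,v,pt(c,u,v,d[int(round(v)),int(round(u))]).round(4),onplane(c,u,v,.064).round(4))
E
```

```text
10.5833 [0.5306 0.1001 0.2063] [-0.25  0.09  0.29] y yaw 57.25573013677654 w 0.000768755823329339
A [-0.0587 -0.2016  0.0663]
B [-0.1307 -0.2995  0.0663]
C [-0.204  -0.2019  0.0663]
D [-0.1309 -0.1044  0.0663]
216.73092369477908 259.1646586345381 [ 0.4767 -0.2223  0.0643] [ 0.4765 -0.2221  0.064 ]
266.2156862745098 263.89803921568625 [ 0.5936 -0.1779  0.0626] [ 0.5943 -0.179   0.064 ]
286.64888888888885 232.9511111111111 [ 0.5851 -0.0543  0.0641] [ 0.5851 -0.0541  0.064 ]
317.0729166666667 236.45138888888889 [ 0.4678 -0.1001  0.0679] [ 0.4684 -0.1003  0.064 ]
364.3260073260073 232.2271062271062 [ 0.4764 -0.2247  0.0691] [ 0.4772 -0.2254  0.064 ]
299.66666666666663 193.33333333333331 [ 0.5845 -0.057   0.0707] [ 0.5859 -0.0572  0.064 ]
346.1254480286738 189.14695340501788 [ 0.5951 -0.1822  0.0625] [ 0.5948 -0.182   0.064 ]
```

View pics/s8.png

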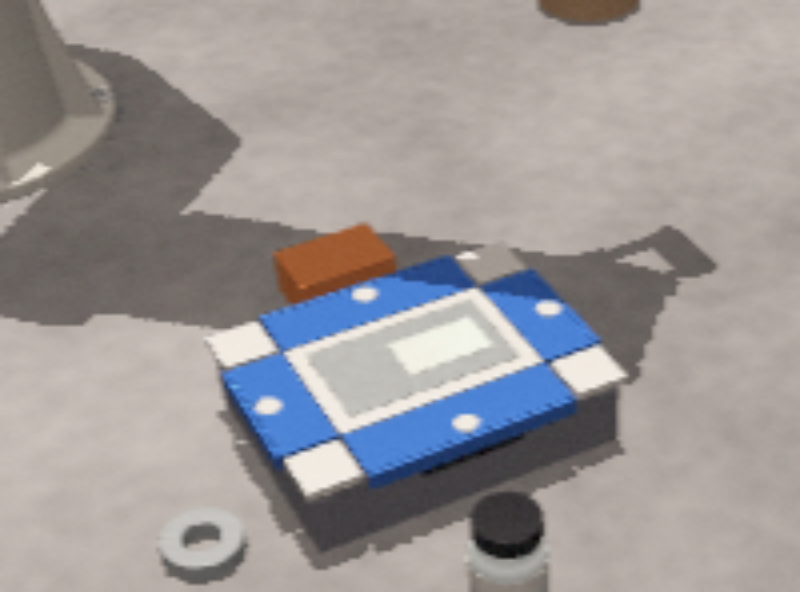

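View pics/t8.png

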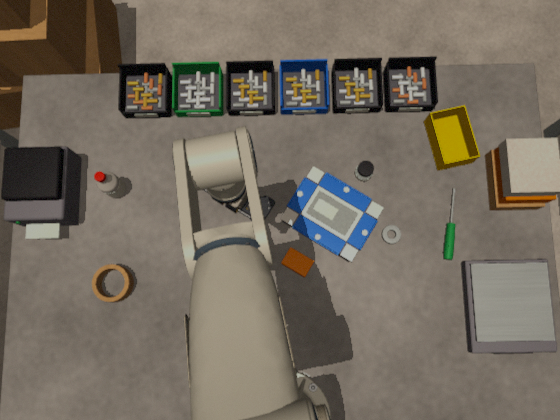

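All four look level, but single-pixel depth is noisy, so I'll check averaged section tilt before handing in.

Run:
```python
from workcell import arm
from h import *
n='scene'
c=arm.get_calibration(n)
K=c['camera_matrix']
cc=np.array([.531,-.1400]);
a=np.radians(57.2);ex=np.array([np.cos(a),np.sin(a)]);ey=np.array([-ex[1],ex[0]])
def ana(d):
    v,u=np.mgrid[205:300,190:320];dd=d[205:300,190:320]
    r=np.stack([(u-K[0,2])/K[0,0],(v-K[1,2])/K[1,1],np.ones(u.shape)],-1)*dd[...,None]
    P=(r@c['attitude'].T+c['eye'])[dd>0]
    x=(P[:,:2]-cc)@ex;y=(P[:,:2]-cc)@ey;z=P[:,2]
    ok=(z>.05)&(z<.09)
    out={'lid':np.median(z[ok&(abs(x)<60)&(abs(y)<.03)&(abs(x)<.06)]).round(4)}
    for k,s,w,h,L in(('D',x,y,.072,.04),('B',-x,y,.072,.04),('A',y,x,.047,.065),('C',-y,x,.047,.065)):
        m=ok&(s>h+.003)&(s<h+.034)&(abs(w)<L);q=np.polyfit(s[m],z[m],1);out[k]=(q[0].round(3),np.median(z[m]).round(4),int(m.sum()))
    return out
print('start',ana(np.load('pics/scene0.npz')['d']))
print('now',ana(np.mean([arm.snapshot(n)[1] for _ in range(6)],0)))
o=arm.get_obs();print(o['time'],o['contact_force'],abs(o['qvel']).max())
```

```text
start {'lid': np.float64(0.0653), 'D': (np.float64(0.309), np.float64(0.0702), 280), 'B': (np.float64(0.263), np.float64(0.0702), 261), 'A': (np.float64(0.322), np.float64(0.0702), 498), 'C': (np.float64(0.032), np.float64(0.0703), 376)}
now {'lid': np.float64(0.0652), 'D': (np.float64(0.0), np.float64(0.0644), 230), 'B': (np.float64(0.006), np.float64(0.0645), 276), 'A': (np.float64(0.008), np.float64(0.0646), 364), 'C': (np.float64(0.004), np.float64(0.0644), 460)}
10.9833 [-0.48302861  0.43261067 -0.93380725] 0.24435648131212406
```

All four sections slope less than 0.01 rad (about 0.3 at the start, though the jar side's starting fit was poor), and they sit within 1 mm of the lid. Handing in.

```bash
python3 -c "
from workcell import arm
print(arm.close_job())"
```

```text
the job is handed in; nothing more can be done
None
```

I pressed all four blue sections with the shut fingertips. All four clicked shut and stayed level with the lid. I then moved the arm clear and handed the job in at about 11 s of the 48 s allowed; no verdict was reported.

**Last checks:**
- **Tilt:** averaged depth from the scene camera gives a slope of 0.01 rad or less on every section. Each section is within 1 mm of the lid's height.
- **Case and surroundings:** by dot position the case has moved no more than a few millimetres. In the pictures everything around it looks where it was, but I did not measure those things.
- **Force:** the highest reading I saw was about 11 N, and it was under about 1.1 N with the arm clear.

**What disagreed:**
- **Fingertip position:** the real fingertips sit about 27–29 mm behind the reported TCP. My first descent stopped short because of this. I measured the gap with the wrist and scene cameras and pressed to a reported TCP height of 0.037 m.
- **Jar side:** the force read about zero at the end of that press. Both the picture and the depth fit show it shut.
- **Depth readings:** single-pixel depths from the top camera read 4–7 mm high on three of the four dots. The averaged scene-camera fit did not show this.
- **Start fit:** the starting slope for the jar side came out at 0.03 rad, against about 0.3 for the others, so it's not a usable before-and-after comparison for that section.

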